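Put three microscope adapter flanges back in their right places

ROBOT

A 6-joint arm with a two-finger parallel gripper is mounted at the origin on the work surface. World frame = base frame: x ahead of the robot, y to its left, z up, the work surface at z = 0. Lengths are in m, angles in degrees, forces in N, time in s.
With the tool pointing down it reaches from about 0.3 to 0.875 m from the base axis. Payload 6.4 kg.
Tool frame: the origin (TCP) lies midway between the tips of the shut fingers; the grasp point (between the pads) lies robot.hold_point_z behind it (robot.hold_point_z is the distance from the TCP to the grasp point, in m); z points along the fingers, y is the line along which they close (so a half turn about z gives the same grasp; the last joint's range is limited). The gripper opens to 85 mm and grips with 20 to 120 N. Pads are 22 mm wide; open, the fingers measure 114 mm over their backs; the gripper's body (76 mm by 85 mm) begins 54 mm behind the grasp point. The pads swing forward as they close: fully open they stand 13 mm farther back than shut.
Start: joints at [58.195, 10.359, 92.074, -0, 77.567, -11.82], TCP at [0.197, 0.54, 0.207] pointing down, gripper open.
Joint ranges: [-171.53, 171.53], [-51.25, 118.39], [17.06, 147.69], [-65.23, 245.23], [0, 150.52], [-178.68, 178.68]. Speed limits (degrees/s): [147.25, 147.25, 172.46, 180, 180, 180].

INTERFACE

Orientations are given as a 3x3 rotation matrix whose columns are the frame's x, y, z axes.
In Python, from plant import status, eyes, robot gives the robot as it stands. The module is installed in compiled form; this text tells all that it offers.
- The arm moves only by the shell command python3 -m inch 'ROWS' [FORCE]. ROWS is JSON, one flat list of numbers, 7 for each row, row after row: the shift along the tool's x, y, z in cm, then the turn, a rotation vector about the tool's x, y, z in rad, then the finger opening in cm, from 0 to 8.54. In form: [dx, dy, dz, rx, ry, rz, fingers, dx, dy, dz, rx, ry, rz, fingers, ...]. A call has 1 to 5 rows; each row is the pose to reach, as a shift and turn from the pose commanded when the call began, along the tool's axes at that moment; what a row does not reach only later rows make up. A row lasts 1/8 s, in which the tool goes at most 62.5 mm and 10.7 degrees, less where a joint would pass 70% of its speed; a pose out of reach is approached as far as the arm can. A call with a gripper value outside its range is refused whole. The fingers move at their own pace and stop on an object; FORCE is the grip in N (left out, the last holds). Time passes only in rows, so rows that repeat a pose let the fingers close. It gives the time, the measured TCP pose, the force, the opening and the grip force at its end, in the units of the state.
- status.get_obs(): the state, without advancing time (a new reading comes with each control period).
- eyes.read_camera(name): name is "side" or "top"; returns a dict with "pixels" (480x640x3 uint8, red, green, blue), "range_z" (480x640 float32, m along the optical axis (not along the pixel's ray), 0 where there is no reading), "fov_y" (degrees; the focal length in pixels is half the picture's height over the tangent of half this angle, whatever the lens; pixels are square), "cx", "cy" (the principal point, pixels), "extrinsics" (4x4, takes a point from camera to world coordinates). Camera axes: x right, y down, z forward; pixel columns grow to the right and rows downward; lengths in m; the calibration is good to about 2 mm. A picture is of the moment at which its call begins.
- robot.job_done(): hands the job in; it is judged then, once.
Trained networks look in a picture, given as the dict that the camera call returned (one of the last four; its "shot" number tells which), for a name from the list of things; names that differ only in an ending like _2 or _b are one class to them, and where a whole thing is asked for, a point or a joint stands for the part that bears it (a point fixed in the world has none). Each returns a list of dicts, best first, with "confidence" (0 to 1); they miss things now and then, are a little off and sometimes report something else, mostly with a low value. They report only what shows in the picture. A call takes as long as a camera call. They do not tell look-alikes from the thing itself.
- eyes.recognise(picture, target): "uv" ([column, row] in pixels, amid what is visible of it).
- eyes.place_of(picture, target): "uv" ([column, row] in pixels: a listed point, or the origin of a listed thing).
The state is a dict: "t": time; "qpos": joint angles; "qvel": joint speeds; "joint_torque": joint torques, N m; "eef_pos": TCP position; "orientation": TCP orientation; "wrist_force": force on the tool from outside, world axes, zero at the start; "torque": the same for the moment, N m; "finger_gap": opening from 0.0 (shut) to 1.0 (fully open); "finger_force": force on a finger pad.
Only numpy, scipy, OpenCV 4.12 (cv2) and the standard library are available. Lean on these libraries where they do the work, as an engineer would, in place of code of your own. Each camera call takes 0.05 s, during which the arm holds its last target. There are 200 camera calls.

TASK

The three adapter flanges on the microscope bench have been put in each other's places. Seat the flange whose bolt holes line up with the four studs of the steel plate fully down over those studs, lay the other square flange flat and centred on the square wooden rest and the round flange flat and centred on the round wooden rest, all with the tube up; the rubber mat is free for parking one on the way. Leave the eyepiece, the oil bottle and the objective standing where they are.

Things in the scene. Friction and masses are not known exactly. Their poses are not given: they have to be found in the camera images.
- flange_corner: Adapter flange: bare aluminium square plate 80 x 80 x 8 mm with FOUR THROUGH-HOLES NEAR ITS CORNERS (13 mm wide, centres 28 mm from the middle along both plate axes), and a black upright tube 36 mm in diameter standing 42 mm above the middle of the plate (50 mm overall, 0.22 kg; grasp by the tube). Origin: centre of the underside; x and y along the plate's edges, z up along the tube. At the start it lies on the square wooden rest.
- flange_cross: Adapter flange: same square plate, tube, sizes, mass and frame as flange_corner, but its FOUR THROUGH-HOLES ARE IN A CROSS (13 mm wide, 28 mm from the middle, one towards the middle of each edge), so it does not go over the studs. At the start it lies on the round wooden rest.
- flange_round: Adapter flange: round aluminium disc 66 mm in diameter, 8 mm thick, with three small dark blind holes and the same black tube 36 mm in diameter, 50 mm overall, 0.18 kg. Origin: centre of the underside, z up. At the start it lies on the stud plate, flat between the four studs with about 3 mm of play.
- stud_plate: Fixed dark steel disc 120 mm in diameter, 12 mm thick, with four upright steel studs 7 mm in diameter that stand 14 mm above its face (tips tapered over the last 3 mm), at 28 mm from the middle along both its x and its y. Origin: centre of the underside; a flange seated on it has its underside 12 mm above this origin. Any quarter turn of the fitting flange fits.
- rest_round: Fixed round wooden rest, 112 mm in diameter, 10 mm thick, flat top. Origin: centre of the underside.
- rest_square: Fixed square wooden rest, 110 x 110 mm, 10 mm thick, flat top. Origin: centre of the underside; x and y along its edges.
- mat: Fixed black rubber mat, 100 x 130 mm (x by y), 4 mm thick, empty at the start: the free spot. Origin: centre of the underside.
- eyepiece: Bystander: loose black microscope eyepiece standing upright, 34 mm in diameter, 56 mm tall. Origin: centre of the underside.
- oil_bottle: Bystander: loose small amber bottle with black cap, standing, 28 mm in diameter, 62 mm tall. Origin: centre of the underside.
- objective: Bystander: loose steel microscope objective standing upright, 28 mm in diameter, 44 mm tall. Origin: centre of the underside.
There are look-alikes about, which are no part of the job. What is shaped like the stud_plate but purple or turquoise is not meant.

How it is judged:
By the outcome, as a careful person would: the job done as asked, in the order asked, and still so for the second after the job is handed in, with the robot touching nothing.
It also fails if it takes over 131 s, if anything falls off the work surface, if the arm or the gripper's body presses on something with over 40 N, if the wrist force passes 120 N, or if a joint passes its speed limit or range.

## Working session

There is one attempt and no reset: what is moved stays moved. The work goes in short steps, Python scripts to look and compute and a shell command to move; the robot and the scene stay as the last step left them, time stands still between calls to the robot, and variables do not carry over. Pictures are saved under pics/ and viewed, at most 14 in all, crops included, and the job is handed in when it is done.

```bash
mkdir -p pics
cat > h.py <<'E'
import numpy as np, cv2
from plant import status, eyes, robot
def K(p):
    return 240/np.tan(np.radians(p["fov_y"]/2))
def cloud(p):
    f=K(p); v,u=np.mgrid[0:480,0:640]; z=p["range_z"]
    c=np.stack([(u-p["cx"])/f*z,(v-p["cy"])/f*z,z,np.ones_like(z)],-1)
    return (c@np.array(p["extrinsics"]).T)[...,:3]
def atz(p,uv,h):
    E=np.array(p["extrinsics"]);f=K(p)
    d=E[:3,:3]@np.array([(uv[0]-p["cx"])/f,(uv[1]-p["cy"])/f,1]);o=E[:3,3]
    return o+d*(h-o[2])/d[2]
def save(p,n,crop=None,s=1):
    im=p["pixels"][...,::-1]
    if crop: a,b,c,d=crop; im=im[b:d,a:c]
    cv2.imwrite("pics/"+n,cv2.resize(im,None,fx=s,fy=s,interpolation=cv2.INTER_CUBIC))
E
python3 - <<'E'
from h import *
np.set_printoptions(precision=4,suppress=True)
print(robot.hold_point_z, status.get_obs())
H=dict(flange_corner=.01,flange_cross=.01,flange_round=.012,stud_plate=0,rest_round=0,rest_square=0,mat=0,eyepiece=0,oil_bottle=0,objective=0)
for n in("top","side"):
    p=eyes.read_camera(n); save(p,n+"0.png"); print(n,p["extrinsics"],p["fov_y"],p["cx"],p["cy"])
    for k,h in H.items():
        for r in eyes.place_of(p,k)[:3]: print(k,np.round(r["uv"],1),round(r["confidence"],2),atz(p,r["uv"],h))
E
```

```text
0.0187 {'t': 0.0, 'qpos': array([ 58.1959,  10.4008,  92.1329,   0.0008,  77.566 , -11.8214]), 'qvel': array([-0.0526,  0.0073,  0.1092, -0.0959,  0.0327,  0.0636]), 'joint_torque': array([  0.0004, -44.4855, -35.1343,  -0.0002,   0.0088,  -0.    ]), 'eef_pos': array([0.1962, 0.5399, 0.206 ]), 'orientation': array([[-0.9398,  0.3417, -0.0009],
       [ 0.3417,  0.9398, -0.0015],
       [ 0.0004, -0.0017, -1.    ]]), 'wrist_force': array([-0.8484, -0.7715, -0.5934]), 'torque': array([-0.0129,  0.0231,  0.0185]), 'finger_force': 0.0, 'finger_gap': 0.9997073465392411}
top [[-0.0187 -0.9962  0.0848  0.2819]
 [-0.9998  0.0183 -0.0055  0.1233]
 [ 0.0039 -0.0849 -0.9964  1.4996]
 [ 0.      0.      0.      1.    ]] 47.09720779756684 317.7656477944721 236.25946129978882
flange_corner [351.5 210.8] 0.58 [0.4767 0.0218 0.01  ]
flange_cross [453.  221.1] 0.56 [ 0.4434 -0.254   0.01  ]
flange_cross [464.2 173. ] 0.24 [ 0.5756 -0.2901  0.01  ]
flange_round [276.3 222.5] 0.72 [0.4481 0.227  0.012 ]
flange_round [353.7 214.6] 0.68 [0.4659 0.0162 0.012 ]
stud_plate [218.2 254.2] 0.95 [0.3655 0.387  0
[... 734 characters left out ...]
3  0.01  ]
flange_round [317.8 213.6] 0.94 [0.4473 0.2267 0.012 ]
flange_round [401.8 373.1] 0.65 [ 0.4282 -0.274   0.012 ]
stud_plate [321.4 218.6] 0.8 [0.4541 0.2225 0.    ]
stud_plate [264.5 186.6] 0.77 [0.367  0.4144 0.    ]
stud_plate [187.6 223.8] 0.77 [0.1659 0.2994 0.    ]
rest_round [404.7 369.8] 0.94 [ 0.4408 -0.2585  0.    ]
rest_round [449.6 239.2] 0.26 [0.6837 0.0539 0.    ]
rest_square [358.8 266.7] 0.75 [0.4691 0.0235 0.    ]
mat [471.8 295.4] 0.63 [ 0.6332 -0.1274  0.    ]
mat [403.3 371.1] 0.5 [ 0.4375 -0.2604  0.    ]
eyepiece [447.7 240.8] 0.68 [0.6771 0.0497 0.    ]
oil_bottle [403.9 247.1] 0.63 [0.5812 0.0579 0.    ]
objective [489.5 360.2] 0.89 [ 0.5772 -0.2821  0.    ]
```

View pics/top0.png

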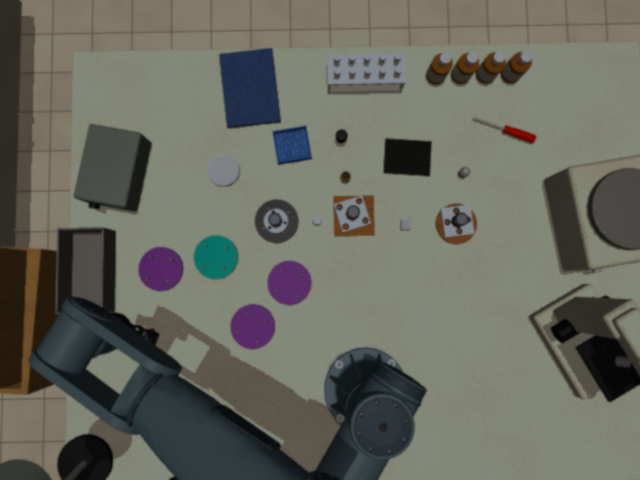

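View pics/side0.png

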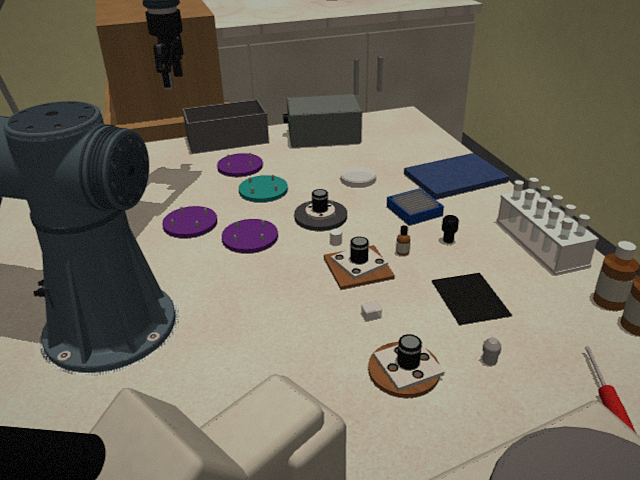

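Run:
```python
from h import *
np.set_printoptions(precision=4,suppress=True)
t=eyes.read_camera("top"); s=eyes.read_camera("side")
a=cv2.resize(t["pixels"][190:250,245:385],None,fx=5.6,fy=5.6,interpolation=cv2.INTER_CUBIC)[:280]
a=cv2.resize(t["pixels"][190:250,250:310],(400,300),interpolation=3) if 0 else None
def cr(p,u,v,w): return cv2.resize(p["pixels"][v-w*3//4:v+w*3//4,u-w:u+w],(400,300),interpolation=cv2.INTER_CUBIC)
im=np.vstack([np.hstack([cr(t,277,221,28),cr(s,320,212,32)]),np.hstack([cr(t,353,215,28),cr(s,359,262,40)])])
cv2.imwrite("pics/crop1.png",im[...,::-1])
for n,p in(("top",t),("side",s)):
    c=cloud(p)
    for k,xy,top in(("round",(.448,.227),.062),("corner",(.47,.025),.06),("cross",(.447,-.261),.06)):
        m=(np.hypot(c[...,0]-xy[0],c[...,1]-xy[1])<.05)&(abs(c[...,2]-top)<.006)
        q=c[m]; v,u=np.nonzero(m)
        (cx,cy),r=cv2.minEnclosingCircle(q[:,:2].astype(np.float32))
        print(n,k,"tubetop n",len(q),"mean",q.mean(0),"circ",cx,cy,r,"uv",u.mean(),v.mean())
        m=(np.hypot(c[...,0]-xy[0],c[...,1]-xy[1])<.062)&(c[...,2]>.014)&(c[...,2]<.026)
        q=c[m]; (cc,sz,an)=cv2.minAreaRect(q[:,:2].astype(np.float32)); print("  plate",len(q),cc,sz,an,q[:,2].mean())
    hh=c[...,2]
    m=(abs(hh)<.01)&(np.hypot(c[...,0]-.5,c[...,1])<.35); print(n,"table z",np.median(hh[m]))
```

```text
top round tubetop n 135 mean [0.4524 0.2295 0.0618] circ 0.45208555459976196 0.22880448400974274 0.018073029816150665 uv 273.9851851851852 218.82962962962964
  plate 468 (0.45083677768707275, 0.22719576954841614) (0.11370743066072464, 0.11319252103567123) 7.1817522048950195 0.01826594680527623
top corner tubetop n 142 mean [0.4678 0.0224 0.0597] circ 0.46776485443115234 0.022491758689284325 0.01831759698688984 uv 352.57042253521126 211.69718309859155
  plate 627 (0.46328577399253845, 0.017143763601779938) (0.10614383220672607, 0.1066485345363617) 89.11088562011719 0.01824949996223539
top cross tubetop n 135 mean [ 0.4428 -0.2622  0.0602] circ 0.4424298107624054 -0.2622736394405365 0.01855376735329628 uv 460.85925925925926 219.11851851851853
  plate 607 (0.4375663995742798, -0.2596237361431122) (0.09870629012584686, 0.10704696923494339) 11.490425109863281 0.01861425028671959
top table z -2.7674169247315916e-05
side round tubetop n 135 mean [0.4539 0.2281 0.0605] circ 0.45356738567352295 0.23091986775398254 0.0211478378623724 uv 320.0 193.77777777777777
  plate 333 (0.45235010981559753, 0.23715844750404358) (0.0836024135351181, 0.07384734600782394) 71.55500030517578 0.019150872592608333
side corner tubetop n 183 mean [0.4693 0.0216 0.0587] circ 0.47177350521087646 0.023348188027739525 0.019694147631525993 uv 359.672131147541 242.39344262295083
  plate 750 (0.46993324160575867, 0.02460981160402298) (0.08261007070541382, 0.0855930894613266) 15.51866340637207 0.01729852447554695
side cross tubetop n 352 mean [ 0.4445 -0.2623  0.0585] circ 0.44386810064315796 -0.2606319487094879 0.02016199752688408 uv 410.17329545454544 343.29829545454544
  plate 1371 (0.44561269879341125, -0.26027002930641174) (0.08158431947231293, 0.08329732716083527) 5.957664489746094 0.017001218019667936
side table z -0.0008975105230213942
```

View pics/crop1.png

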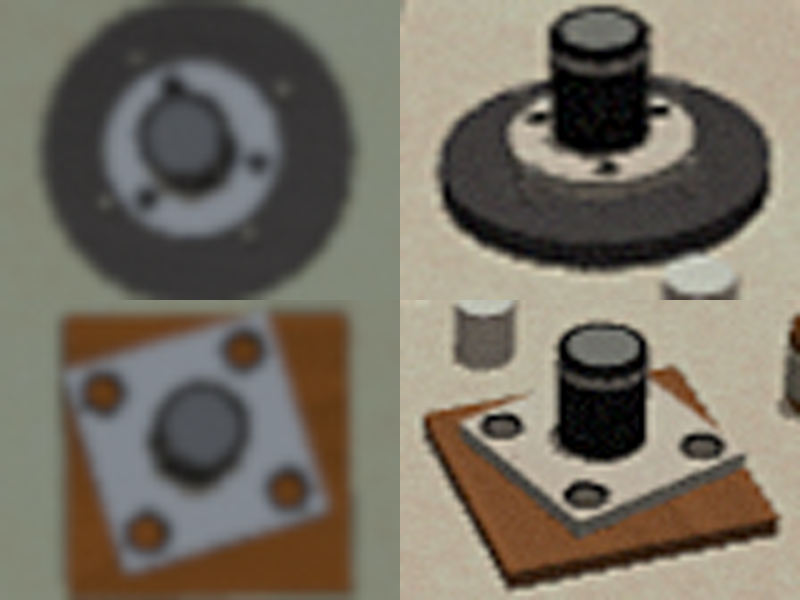

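Run:
```python
from h import *
np.set_printoptions(precision=4,suppress=True)
t=eyes.read_camera("top"); s=eyes.read_camera("side")
def sq(P,n):
    P=np.array(P)[:,:2]; c=P.mean(0); d=P-c
    a=np.degrees(np.arctan2(d[:,1],d[:,0])); print(n,"c",c,"r",np.hypot(*d.T),"yaw mod90",np.mod(a-45+45,90)-45+45, )
sq([atz(t,q,.025) for q in((268.04,208.1),(288.6,212.3),(263.7,228.4),(284,232.5))],"studs")
sq([atz(t,q,.018) for q in((339.4,207),(359,201),(365.2,220.6),(345.6,226.6))],"cornerholes")
# rims by depth/colour
for n,p in(("top",t),("side",s)):
    c=cloud(p); hsv=cv2.cvtColor(p["pixels"],cv2.COLOR_RGB2HSV); 
    for k,xy,lo,hi in(("studplate",(.452,.228),.008,.015),("rest_sq",(.468,.022),.0065,.013),("rest_rd",(.443,-.262),.0065,.013),("mat",(.633,-.13),.002,.007)):
        R=.1
        m=(np.hypot(c[...,0]-xy[0],c[...,1]-xy[1])<R)
        if k=="mat": m&=hsv[...,2]<50
        elif k=="studplate": m&=(hsv[...,2]<110)&(c[...,2]<.02)
        else: m&=(hsv[...,1]>130)&(c[...,2]<.02)
        m=cv2.morphologyEx(m.astype(np.uint8),cv2.MORPH_OPEN,np.ones((2,2)))>0
        top={"studplate":.012,"mat":.004}.get(k,.01)
        v,u=np.nonzero(m)
        q=np.array([atz(p,(a,b),top)[:2] for a,b in zip(u,v)],np.float32)
        print(n,k,len(q),cv2.minAreaRect(q),cv2.minEnclosingCircle(q))
    for k,xy in(("corner",(.469,.022)),("cross",(.444,-.262))):
        m=(np.hypot(c[...,0]-xy[0],c[...,1]-xy[1])<.06)&(c[...,2]>.0135)&(c[...,2]<.024)&(hsv[...,1]<90)
        m=cv2.morphologyEx(m.astype(np.uint8),cv2.MORPH_OPEN,np.ones((3,3)))>0
        v,u=np.nonzero(m); q=np.array([atz(p,(a,b),.018)[:2] for a,b in zip(u,v)],np.float32)
        print(n,"plate",k,cv2.minAreaRect(q))
def cr(p,u,v,w): return cv2.resize(p["pixels"][v-w*3//4:v+w*3//4,u-w:u+w],(400,300),interpolation=cv2.INTER_CUBIC)
cv2.imwrite("pics/crop2.png",np.hstack([cr(t,459,221,28),cr(s,406,362,48)])[...,::-1])
```

```text
studs c [0.4526 0.2266] r [0.0397 0.04   0.0398 0.0393] yaw mod90 [32.4147 31.8408 32.3836 32.0199]
cornerholes c [0.4675 0.0204] r [0.0395 0.0395 0.0395 0.0394] yaw mod90 [60.9867 61.2011 60.8701 61.2563]
top studplate 1089 ((0.4496839940547943, 0.22503449022769928), (0.11981979012489319, 0.11913810670375824), 44.155269622802734) ((0.44965052604675293, 0.22508125007152557), 0.06124848499894142)
top rest_sq 536 ((0.46084243059158325, 0.013579942286014557), (0.10546281933784485, 0.10438332706689835), 0.8071048855781555) ((0.46153250336647034, 0.012342517264187336), 0.07243817299604416)
top rest_rd 291 ((0.4273737967014313, -0.2593719959259033), (0.10418086498975754, 0.09068277478218079), 67.41163635253906) ((0.43442392349243164, -0.2641514837741852), 0.05396047607064247)
top mat 1526 ((0.6219006776809692, -0.1380997896194458), (0.12514789402484894, 0.09526735544204712), 85.24992370605469) ((0.6221044659614563, -0.13842685520648956), 0.07645295560359955)
top plate corner ((0.46863242983818054, 0.021914105862379074), (0.0780925303697586, 0.07916176319122314), 16.18829345703125)
top plat
[... 427 characters left out ...]
797) ((0.4764697551727295, 0.00920641515403986), 0.08560051769018173)
side rest_rd 975 ((0.4289266765117645, -0.26974356174468994), (0.09692969918251038, 0.11208606511354446), 30.942188262939453) ((0.43445953726768494, -0.26486435532569885), 0.05820919945836067)
side mat 2433 ((0.6241568922996521, -0.13753798604011536), (0.12835994362831116, 0.09768501669168472), 85.22726440429688) ((0.6243470907211304, -0.13775816559791565), 0.07943705469369888)
side plate corner ((0.4689490497112274, 0.02157946303486824), (0.08328186720609665, 0.08358264714479446), 16.14834213256836)
side plate cross ((0.44405654072761536, -0.26230648159980774), (0.08170697093009949, 0.0829276591539383), 5.878287315368652)
```

View pics/crop2.png

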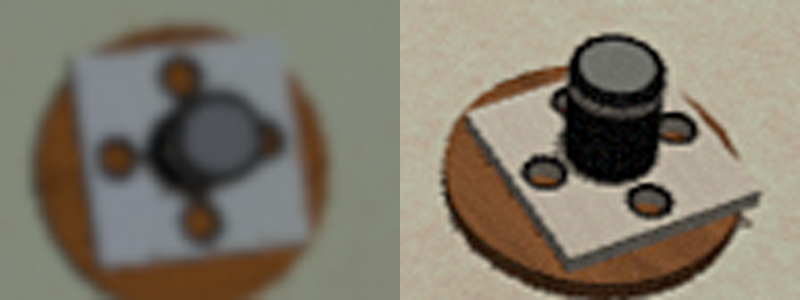

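```bash
cat > go.py <<'E'
import sys
from h import *
def go(x,y,z,yaw):
    o=status.get_obs(); R=np.array(o["orientation"]); p=np.array(o["eef_pos"])
    h=np.radians((yaw-np.degrees(np.arctan2(R[1,1],R[0,1]))+90)%180-90)
    # target: tool down, y heading = yaw
    a=np.arctan2(R[1,1],R[0,1])+h
    Y=np.array([np.cos(a),np.sin(a),0]);Z=np.array([0,0,-1.]);T=np.stack([np.cross(Y,Z),Y,Z],1)
    r=cv2.Rodrigues(R.T@T)[0].ravel()
    d=R.T@(np.array([x,y,z])-p)*100
    print("now",np.round(p,4),"t",round(o["t"],2),"gap",round(o["finger_gap"],3),"ff",np.round(o["finger_force"],1),"q6",np.round(o["qpos"][5],1),"F",np.round(o["wrist_force"],1))
    print("shift cm",np.round(d,2),"rot",np.round(r,3),"dist mm",round(np.linalg.norm(d)*10))
if __name__=="__main__": go(*map(float,sys.argv[1:]))
E
python3 go.py .453 .229 .11 77.16
```

```text
now [0.1965 0.5404 0.2069] t 1.3 gap 0.998 ff 0.0 q6 -11.8 F [ 0.5 -0.   0. ]
shift cm [-34.75 -20.5    9.69] rot [-0.    -0.    -0.125] dist mm 415
```

```bash
python3 -m inch '[-6,-3.5,1,0,0,-0.03,8.5, -12,-7,2,0,0,-0.06,7.5, -17.5,-10,3,0,0,-0.09,6.5, -23,-13.5,4,0,0,-0.125,5.8, -23,-13.5,4,0,0,-0.125,5.8]' 30; python3 go.py .453 .229 .11 77.16
```

```text
t: 1.92
eef_pos: [0.3681, 0.3322, 0.1664]
orientation: [[-0.974, 0.225, -0.0], [0.225, 0.974, -0.001], [0.0, -0.001, -1.0]]
wrist_force: [-0.4, 0.5, 0.3]
finger_gap: 0.682
finger_force: 0.0
now [0.3681 0.3322 0.1664] t 1.93 gap 0.682 ff 0.0 q6 -48.6 F [-0.4  0.5  0.3]
shift cm [-10.59  -8.14   5.65] rot [-0.001 -0.    -0.003] dist mm 145
```

```bash
python3 -m inch '[-4.5,-3.5,2,0,0,0,5.8, -8.5,-6.5,4,0,0,0,5.8, -10.6,-8.1,5.6,0,0,-0.003,5.8, -10.6,-8.1,5.6,0,0,-0.003,5.8, -10.6,-8.1,5.6,0,0,-0.003,5.8]'; python3 go.py .453 .229 .028 77.16
```

```text
t: 2.55
eef_pos: [0.4517, 0.2329, 0.1112]
orientation: [[-0.976, 0.219, -0.0], [0.219, 0.976, 0.0], [0.0, 0.0, -1.0]]
wrist_force: [-0.3, -0.4, 1.3]
finger_gap: 0.676
finger_force: 0.0
now [0.4517 0.2329 0.1112] t 2.55 gap 0.676 ff 0.0 q6 -63.5 F [-0.3 -0.4  1.3]
shift cm [-0.21 -0.35  8.32] rot [ 0.    -0.     0.003] dist mm 83
```

```bash
python3 -m inch '[0,0,2,0,0,0,5.8, 0,0,2,0,0,0,5.8, 0,0,2,0,0,0,5.8]'; python3 go.py .453 .229 .028 77.16
```

```text
t: 2.92
eef_pos: [0.4519, 0.2332, 0.0918]
orientation: [[-0.976, 0.218, 0.001], [0.218, 0.976, 0.0], [-0.001, 0.001, -1.0]]
wrist_force: [0.8, 0.1, -0.4]
finger_gap: 0.675
finger_force: 0.0
now [0.4519 0.2332 0.0918] t 2.92 gap 0.675 ff 0.0 q6 -63.5 F [ 0.8  0.1 -0.4]
shift cm [-0.19 -0.39  6.38] rot [0.001 0.001 0.005] dist mm 64
```

```bash
python3 -m inch '[-0.19,-0.39,2,0,0,0.005,5.8, -0.19,-0.39,4.4,0,0,0.005,5.8, -0.19,-0.39,6.4,0,0,0.005,5.8, -0.19,-0.39,6.4,0,0,0.005,5.8]'; python3 go.py .453 .229 .028 77.16
python3 -m inch '[0,0,0,0,0,0,3, 0,0,0,0,0,0,3, 0,0,0,0,0,0,3,0,0,0,0,0,0,3]' 30; python3 go.py .453 .229 .16 77.16
```

```text
t: 3.42
eef_pos: [0.452, 0.2283, 0.0264]
orientation: [[-0.975, 0.224, -0.002], [0.224, 0.975, -0.0], [0.002, -0.001, -1.0]]
wrist_force: [0.3, -0.5, -0.6]
finger_gap: 0.676
finger_force: 0.0
now [0.452  0.2283 0.0264] t 3.42 gap 0.676 ff 0.0 q6 -63.7 F [ 0.3 -0.5 -0.6]
shift cm [-0.08  0.09 -0.16] rot [-0.001 -0.002 -0.001] dist mm 2
t: 3.92
eef_pos: [0.4542, 0.2287, 0.0286]
orientation: [[-0.975, 0.224, 0.003], [0.224, 0.975, 0.001], [-0.003, 0.002, -1.0]]
wrist_force: [-1.2, 1.3, 6.7]
finger_gap: 0.399
finger_force: 29.9
now [0.4542 0.2287 0.0286] t 3.92 gap 0.399 ff 29.9 q6 -63.8 F [-1.2  1.3  6.7]
shift cm [  0.09   0.02 -13.14] rot [ 0.002  0.003 -0.002] dist mm 131
```

```bash
python3 -m inch '[0,0,-3,0,0,0,3, 0,0,-8,0,0,0,3, 0,0,-13,0,0,0,3,0,0,-13,0,0,0,3]'; python3 go.py .623 -.138 .14 77.16
```

```text
t: 4.42
eef_pos: [0.4562, 0.229, 0.162]
orientation: [[-0.975, 0.224, 0.01], [0.224, 0.975, 0.002], [-0.009, 0.004, -1.0]]
wrist_force: [0.3, 0.7, -1.1]
finger_gap: 0.4
finger_force: 30.7
now [0.4562 0.229  0.162 ] t 4.42 gap 0.4 ff 30.7 q6 -63.8 F [ 0.3  0.7 -1.1]
shift cm [-24.45 -32.05   2.28] rot [ 0.004  0.009 -0.002] dist mm 404
```

```bash
python3 -m inch '[-3,-4,0,0,0,0,3, -6,-8,0,0,0,0,3, -9.2,-12,0,0,0,0,3, -12.2,-16,0.6,0,0,0,3, -15,-19.8,1,0,0,0,3]'; python3 -m inch '[-3,-4,0,0,0,0,3, -6,-8,0.6,0,0,0,3, -9,-11.7,1,0,0,0,3, -9,-11.7,1,0,0,0,3, -9,-11.7,1,0,0,0,3]';python3 go.py .623 -.138 .025 77.16
```

```text
t: 5.05
eef_pos: [0.5543, 0.0001, 0.1454]
orientation: [[-0.975, 0.224, -0.002], [0.224, 0.975, 0.0], [0.002, -0.0, -1.0]]
wrist_force: [0.3, 0.5, -1.1]
finger_gap: 0.399
finger_force: 30.6
t: 5.68
eef_pos: [0.6152, -0.1319, 0.1354]
orientation: [[-0.975, 0.224, -0.003], [0.224, 0.975, 0.001], [0.003, 0.001, -1.0]]
wrist_force: [0.2, -0.8, -2.2]
finger_gap: 0.401
finger_force: 30.7
now [ 0.6152 -0.1319  0.1354] t 5.67 gap 0.401 ff 30.7 q6 -99.9 F [ 0.2 -0.8 -2.2]
shift cm [-0.93 -0.42 11.04] rot [ 0.001 -0.003 -0.002] dist mm 111
```

```bash
python3 -m inch '[-0.5,-0.2,4,0,0,0,3, -0.9,-0.4,8,0,0,0,3, -0.9,-0.4,10.5,0,0,0,3, -0.9,-0.4,11.2,0,0,0,3,-0.9,-0.4,11.2,0,0,0,3]';python3 go.py .623 -.138 .02 77.16
```

```text
t: 6.3
eef_pos: [0.624, -0.1375, 0.0251]
orientation: [[-0.975, 0.223, -0.0], [0.223, 0.975, 0.0], [0.0, 0.0, -1.0]]
wrist_force: [0.4, -0.2, -1.1]
finger_gap: 0.398
finger_force: 30.7
now [ 0.624  -0.1375  0.0251] t 6.3 gap 0.398 ff 30.7 q6 -100.2 F [ 0.4 -0.2 -1.1]
shift cm [ 0.09 -0.07  0.51] rot [ 0.    -0.    -0.001] dist mm 5
```

```bash
python3 -m inch '[0,0,0.2,0,0,0,3, 0,0,0.4,0,0,0,3, 0,0,0.5,0,0,0,3, 0,0,0.5,0,0,0,3]';python3 go.py .623 -.138 .02 77.16
```

```text
t: 6.8
eef_pos: [0.6245, -0.1387, 0.0206]
orientation: [[-0.975, 0.224, 0.001], [0.224, 0.975, -0.0], [-0.001, -0.0, -1.0]]
wrist_force: [-1.2, 0.5, 3.4]
finger_gap: 0.398
finger_force: 31.1
now [ 0.6245 -0.1387  0.0206] t 6.8 gap 0.398 ff 31.1 q6 -100.2 F [-1.2  0.5  3.4]
shift cm [0.16 0.03 0.06] rot [-0.     0.001 -0.002] dist mm 2
```

```bash
python3 -m inch '[0,0,0,0,0,0,5.8, 0,0,0,0,0,0,5.8, 0,0,-4,0,0,0,5.8, 0,0,-9,0,0,0,5.8,0,0,-10,0,0,0.1,5.8]'; python3 go.py .4685 .0218 .1 106.1
```

```text
t: 7.42
eef_pos: [0.6268, -0.1395, 0.1245]
orientation: [[-0.947, 0.322, 0.007], [0.322, 0.947, -0.003], [-0.007, -0.001, -1.0]]
wrist_force: [-1.1, 0.4, -0.6]
finger_gap: 0.681
finger_force: 0.0
now [ 0.6268 -0.1395  0.1245] t 7.42 gap 0.681 ff 0.0 q6 -94.3 F [-1.1  0.4 -0.6]
shift cm [20.2  10.18  2.3 ] rot [-0.003  0.007 -0.609] dist mm 227
```

```bash
python3 -m inch '[5,2.5,0,0,0,-0.15,5.8, 10,5,0,0,0,-0.3,5.8, 15,7.5,0,0,0,-0.45,5.8, 20.2,10.2,1,0,0,-0.61,5.8,20.2,10.2,2.3,0,0,-0.61,5.8]';python3 -m inch '[0,0,0,0,0,0,5.8,0,0,0,0,0,0,5.8]' ; python3 go.py .4685 .0218 .026 106.1
```

```text
t: 8.05
eef_pos: [0.4626, 0.0254, 0.0963]
orientation: [[-0.959, -0.285, -0.001], [-0.285, 0.959, 0.001], [0.001, 0.001, -1.0]]
wrist_force: [0.0, -0.8, -0.1]
finger_gap: 0.679
finger_force: 0.0
t: 8.3
eef_pos: [0.4668, 0.0219, 0.0974]
orientation: [[-0.96, -0.279, 0.001], [-0.279, 0.96, -0.0], [-0.001, -0.001, -1.0]]
wrist_force: [0.3, -0.0, 0.5]
finger_gap: 0.682
finger_force: 0.0
now [0.4668 0.0219 0.0974] t 8.3 gap 0.682 ff 0.0 q6 -118.1 F [ 0.3 -0.   0.5]
shift cm [-0.15 -0.05  7.14] rot [-0.001  0.001  0.002] dist mm 71
```

```bash
python3 -m inch '[-0.15,-0.05,3,0,0,0,5.8, -0.15,-0.05,6,0,0,0,5.8, -0.15,-0.05,7.1,0,0,0,5.8, -0.15,-0.05,7.1,0,0,0,5.8]'; python3 go.py .4685 .0218 .026 106.1
python3 -m inch '[0,0,0,0,0,0,3, 0,0,0,0,0,0,3, 0,0,0,0,0,0,3,0,0,0,0,0,0,3]' 40; python3 go.py .4685 .0218 .14 106.1
```

```text
t: 8.8
eef_pos: [0.4672, 0.0223, 0.0257]
orientation: [[-0.96, -0.279, -0.001], [-0.279, 0.96, 0.0], [0.001, 0.0, -1.0]]
wrist_force: [-0.2, 0.0, 0.3]
finger_gap: 0.676
finger_force: 0.0
now [0.4672 0.0223 0.0257] t 8.8 gap 0.676 ff 0.0 q6 -118.1 F [-0.2  0.   0.3]
shift cm [-0.11 -0.09 -0.03] rot [ 0.    -0.001  0.002] dist mm 1
t: 9.3
eef_pos: [0.4684, 0.0224, 0.0273]
orientation: [[-0.96, -0.28, 0.003], [-0.28, 0.96, -0.001], [-0.002, -0.002, -1.0]]
wrist_force: [-1.0, -0.9, 6.3]
finger_gap: 0.395
finger_force: 39.7
now [0.4684 0.0224 0.0273] t 9.3 gap 0.395 ff 39.7 q6 -118.1 F [-1.  -0.9  6.3]
shift cm [ -0.02  -0.08 -11.27] rot [-0.002  0.002  0.003] dist mm 113
```

```bash
python3 -m inch '[0,0,-3,0,0,0,3, 0,0,-8,0,0,0,3, 0,0,-9,0,0,0,3,0,0,-9,0,0,0,3]'; python3 go.py .4537 .2277 .09 77.16
```

```text
t: 9.8
eef_pos: [0.4672, 0.0228, 0.1161]
orientation: [[-0.96, -0.28, 0.001], [-0.28, 0.96, -0.0], [-0.001, -0.001, -1.0]]
wrist_force: [-0.7, -0.1, -2.4]
finger_gap: 0.395
finger_force: 40.6
now [0.4672 0.0228 0.1161] t 9.8 gap 0.395 ff 40.6 q6 -118.1 F [-0.7 -0.1 -2.4]
shift cm [-4.45 20.05  2.6 ] rot [-0.     0.001  0.508] dist mm 207
```

```bash
cat > m.py <<'E'
from h import *
np.set_printoptions(precision=4,suppress=True)
def circ(q):  # least squares circle
    A=np.c_[2*q,np.ones(len(q))]; b=(q**2).sum(1); s=np.linalg.lstsq(A,b,rcond=None)[0]; return s[:2],np.sqrt(s[2]+s[:2]@s[:2])
def wood(xy,top=.01,name="x"):
    for n in("top","side"):
        p=eyes.read_camera(n); c=cloud(p); hsv=cv2.cvtColor(p["pixels"],cv2.COLOR_RGB2HSV)
        m=(np.hypot(c[...,0]-xy[0],c[...,1]-xy[1])<.085)&(hsv[...,1]>110)&(c[...,2]<.02)&(c[...,2]>top-.004)
        m=cv2.morphologyEx(m.astype(np.uint8),cv2.MORPH_CLOSE,np.ones((5,5)))
        cs=max(cv2.findContours(m,cv2.RETR_EXTERNAL,cv2.CHAIN_APPROX_NONE)[0],key=cv2.contourArea)[:,0]
        q=np.array([atz(p,a,top)[:2] for a in cs],np.float32)
        print(n,name,"rect",cv2.minAreaRect(q),"circ",circ(q.astype(float)),"ext",q.min(0),q.max(0))
E
python3 - <<'E'
from m import *
wood((.468,.022),.01,"rest_sq")
E
```

```text
top rest_sq rect ((0.43661871552467346, 0.012166403234004974), (0.05247819051146507, 0.09725019335746765), 2.1403820514678955) circ (array([0.4339, 0.0094]), np.float64(0.03668254366031027)) ext [ 0.4103 -0.0361] [0.4643 0.06  ]
side rest_sq rect ((0.4640966057777405, 0.014608800411224365), (0.1153617575764656, 0.10945069789886475), 89.36134338378906) circ (array([0.4644, 0.0154]), np.float64(0.06251902390639964)) ext [ 0.4093 -0.0431] [0.5192 0.0727]
```

Occluded; I'll remeasure once the arm is away.

```bash
python3 -m inch '[-1,4.5,0,0,0,0.12,3, -2,9,0,0,0,0.24,3, -3.2,14,0,0,0,0.37,3, -4.4,20,0,0,0,0.508,3,-4.4,20,1,0,0,0.508,3]';python3 -m inch '[0,0,0,0,0,0,3,0,0,1,0,0,0,3,0,0,1,0,0,0,3]'; python3 go.py .4537 .2277 .062 77.16
python3 - <<'E'
from m import *
wood((.468,.022),.01,"rest_sq")
t=eyes.read_camera("top"); s=eyes.read_camera("side")
def cr(p,u,v,w): return cv2.resize(p["pixels"][v-w*3//4:v+w*3//4,u-w:u+w],(400,300),interpolation=cv2.INTER_CUBIC)
cv2.imwrite("pics/held.png",np.hstack([cr(t,277,215,36),cr(s,320,200,40)])[...,::-1])
c=cloud(s); hsv=cv2.cvtColor(s["pixels"],cv2.COLOR_RGB2HSV)
print(status.get_obs()["eef_pos"])
E
```

```text
t: 10.52
eef_pos: [0.4515, 0.2306, 0.1044]
orientation: [[-0.976, 0.218, -0.002], [0.218, 0.976, 0.001], [0.002, 0.0, -1.0]]
wrist_force: [0.5, -0.4, -2.6]
finger_gap: 0.392
finger_force: 40.8
t: 10.9
eef_pos: [0.4526, 0.2257, 0.0947]
orientation: [[-0.975, 0.224, -0.002], [0.224, 0.975, -0.001], [0.002, -0.001, -1.0]]
wrist_force: [-0.0, -0.0, -2.8]
finger_gap: 0.391
finger_force: 40.8
now [0.4526 0.2257 0.0947] t 10.9 gap 0.391 ff 40.8 q6 -64.0 F [-0.  -0.  -2.8]
shift cm [-0.07  0.23  3.27] rot [-0.001 -0.002 -0.002] dist mm 33
top rest_sq rect ((0.46384426951408386, 0.016409557312726974), (0.10665293782949448, 0.1069755032658577), 88.96651458740234) circ (array([0.4648, 0.0161]), np.float64(0.0603280444551831)) ext [ 0.4105 -0.0377] [0.5182 0.0695]
side rest_sq rect ((0.4642365872859955, 0.015442702919244766), (0.11369095742702484, 0.10918939113616943), 89.36134338378906) circ (array([0.464 , 0.0158]), np.float64(0.06238430377299279)) ext [ 0.4097 -0.0416] [0.5192 0.0727]
[0.4536 0.2266 0.0961]
```

View pics/held.png

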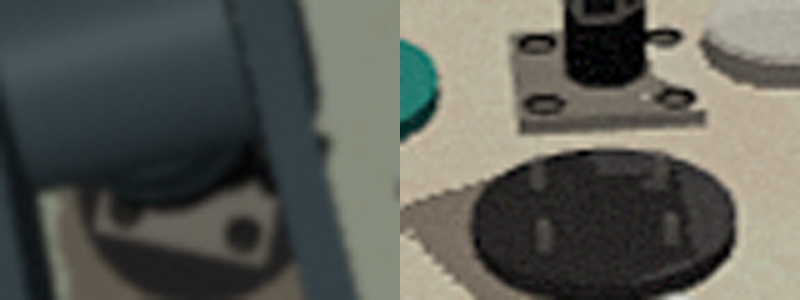

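Run:
```python
from m import *
s=eyes.read_camera("side"); c=cloud(s)
f=lambda x,y:(280+(x+.5)*.2-.5,170+(y+.5)*.2-.5)
m=np.zeros((480,640),bool); m[177:193,303:340]=1
zz=c[...,2][m]; print("z hist",np.histogram(zz,bins=np.arange(.07,.13,.004)))
v,u=np.nonzero(m&(c[...,2]>.075)&(c[...,2]<.092)&(s["pixels"].min(2)>90)); print(np.median(c[v,u,2]))
zt=np.median(c[v,u,2])
H=[(137,44),(145,104),(279,98),(264,37)]
S=[((140,158),(140,190)),((144,217),(144,253)),((272,208),(272,246)),((262,153),(262,188))]
h=np.array([atz(s,f(*a),zt)[:2] for a in H]); t=np.array([atz(s,f(*a),.026)[:2] for a,b in S]); b=np.array([atz(s,f(*b),.012)[:2] for a,b in S])
for n,P in(("holes",h),("tips",t),("bases",b)):
    d=P-P.mean(0); print(n,P.mean(0),np.hypot(*d.T),np.degrees(np.arctan2(d[:,1],d[:,0]))%90-45)
print(status.get_obs()["eef_pos"],zt)
```

```text
z hist (array([  0,   0,  17, 236, 189,  30,  26,  27,  31,  24,   5,   0,   0,
         0]), array([0.07 , 0.074, 0.078, 0.082, 0.086, 0.09 , 0.094, 0.098, 0.102,
       0.106, 0.11 , 0.114, 0.118, 0.122, 0.126]))
0.08574457393656204
holes [0.456  0.2269] [0.04   0.0395 0.0408 0.0397] [-12.5974 -13.5063 -12.8743 -12.38  ]
tips [0.4557 0.2326] [0.0379 0.0388 0.0373 0.0374] [-11.8715 -15.355   -9.548  -16.5598]
bases [0.4533 0.2258] [0.0396 0.039  0.0385 0.0372] [-14.5325 -15.204  -11.8455 -16.9538]
[0.4536 0.2267 0.0962] 0.08574457393656204
```

```bash
python3 -m inch '[0.07,0.16,1.5,0,0,0,3, 0.07,0.16,3.5,0,0,0,3, 0.07,0.16,4.5,0,0,0,3,0.07,0.16,4.5,0,0,0,3]'; python3 go.py .4534 .228 .029 77.16
python3 - <<'E'
from m import *
s=eyes.read_camera("side")
cv2.imwrite("pics/held2.png",cv2.resize(s["pixels"][180:240,280:360],(800,600),interpolation=cv2.INTER_CUBIC)[...,::-1])
E
```

```text
t: 11.65
eef_pos: [0.4519, 0.2286, 0.0497]
orientation: [[-0.975, 0.222, -0.002], [0.222, 0.975, -0.001], [0.002, -0.001, -1.0]]
wrist_force: [-0.3, 0.5, -1.7]
finger_gap: 0.391
finger_force: 40.8
now [0.4519 0.2286 0.0497] t 11.65 gap 0.391 ff 40.8 q6 -63.8 F [-0.3  0.5 -1.7]
shift cm [-0.17 -0.03  2.07] rot [-0.001 -0.002  0.   ] dist mm 21
```

View pics/held2.png

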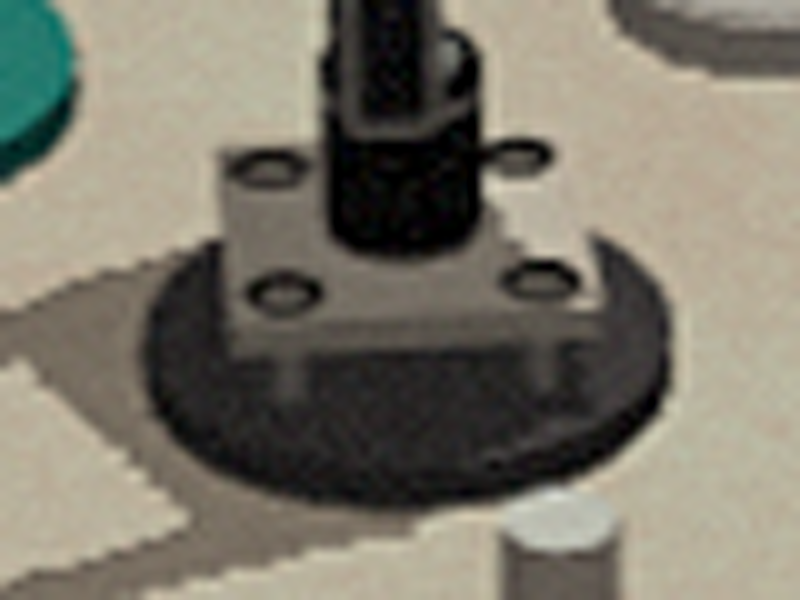

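Run:
```python
from m import *
s=eyes.read_camera("side"); c=cloud(s)
f=lambda x,y:(280+(x+.5)*.1-.5,180+(y+.5)*.1-.5)
g=s["pixels"].min(2); m=np.zeros_like(g,bool); m[195:211,304:338]=1; m&=(g>90)
z=c[...,2][m]; zt=np.median(z); print("ztop",zt,z.std(),status.get_obs()["eef_pos"])
for zz in(zt,.042):
    h=np.array([atz(s,f(*a),zz)[:2] for a in((284,293),(540,281),(270,168),(520,156))]); print("holes",h[:2],h.mean(0))
b=np.array([atz(s,f(*a),.012)[:2] for a in((292,402),(545,396))]); print("front of base",b)
v=np.array([.29,.957])*.0035; print("base centres",b+v)
# disc rim: top-face ellipse points
r=np.array([atz(s,f(*a),.012)[:2] for a in((145,350),(668,345),(250,462),(400,487),(560,463),(190,260),(610,250))]); print(circ(r))
```

```text
ztop 0.040101133747939444 0.03990161425403368 [0.4531 0.2289 0.0511]
holes [[0.4197 0.2076]
 [0.4737 0.1942]] [0.4533 0.2282]
holes [[0.4189 0.2045]
 [0.4727 0.1911]] [0.4523 0.225 ]
front of base [[0.4207 0.208 ]
 [0.474  0.1922]]
base centres [[0.4218 0.2114]
 [0.475  0.1955]]
(array([0.4521, 0.2247]), np.float64(0.060497224261693495))
```

```bash
python3 -m inch '[0,0,0.5,0,0,0,3, 0,0,0.9,0,0,0,3,0,0,0.9,0,0,0,3]'; python3 go.py .4534 .228 .029 77.16
```

```text
t: 12.12
eef_pos: [0.4525, 0.2287, 0.0416]
orientation: [[-0.975, 0.222, -0.001], [0.222, 0.975, -0.0], [0.001, -0.0, -1.0]]
wrist_force: [0.1, -0.7, -2.4]
finger_gap: 0.395
finger_force: 40.9
now [0.4525 0.2287 0.0416] t 12.12 gap 0.395 ff 40.9 q6 -63.8 F [ 0.1 -0.7 -2.4]
shift cm [-0.1  -0.05  1.26] rot [-0.    -0.001  0.   ] dist mm 13
```

```bash
python3 -m inch '[0,0,0.3,0,0,0,3, 0,0,0.5,0,0,0,3,0,0,0.5,0,0,0,3]'; python3 go.py .4534 .228 .029 77.16
```

```text
t: 12.5
eef_pos: [0.4527, 0.2288, 0.0367]
orientation: [[-0.975, 0.222, -0.0], [0.222, 0.975, -0.0], [0.0, -0.0, -1.0]]
wrist_force: [0.1, -0.2, -1.9]
finger_gap: 0.394
finger_force: 40.9
now [0.4527 0.2288 0.0367] t 12.5 gap 0.394 ff 40.9 q6 -63.8 F [ 0.1 -0.2 -1.9]
shift cm [-0.09 -0.06  0.77] rot [-0. -0.  0.] dist mm 8
```

No contact force; the studs are entering the holes. Going the rest of the way.

```bash
python3 -m inch '[0,0,0.3,0,0,0,3, 0,0,0.65,0,0,0,3,0,0,0.75,0,0,0,3,0,0,0.75,0,0,0,3]'; python3 go.py .4534 .228 .029 77.16
```

```text
t: 13.0
eef_pos: [0.4528, 0.2288, 0.0295]
orientation: [[-0.975, 0.222, -0.0], [0.222, 0.975, -0.0], [0.0, -0.0, -1.0]]
wrist_force: [-1.4, -0.7, -0.3]
finger_gap: 0.395
finger_force: 41.1
now [0.4528 0.2288 0.0295] t 13.0 gap 0.395 ff 41.1 q6 -63.8 F [-1.4 -0.7 -0.3]
shift cm [-0.08 -0.07  0.05] rot [-0. -0.  0.] dist mm 1
```

```bash
python3 -m inch '[0,0,0.1,0,0,0,3,0,0,0.1,0,0,0,3,0,0,0.1,0,0,0,5.8,0,0,0.1,0,0,0,5.8]'; python3 -m inch '[0,0,-4,0,0,0,5.8, 0,0,-9,0,0,0,5.8,0,0,-10,0,0,0,5.8,0,0,-10,0,0,0,5.8]'; python3 go.py .4440 -.2625 .11 95.4
python3 - <<'E'
from m import *
s=eyes.read_camera("side"); c=cloud(s)
cv2.imwrite("pics/seat.png",cv2.resize(s["pixels"][180:240,280:360],(560,420),interpolation=cv2.INTER_CUBIC)[...,::-1])
E
```

```text
t: 13.5
eef_pos: [0.4532, 0.2289, 0.0285]
orientation: [[-0.975, 0.222, 0.001], [0.222, 0.975, 0.0], [-0.001, 0.0, -1.0]]
wrist_force: [-0.4, 0.5, 0.0]
finger_gap: 0.68
finger_force: 0.0
t: 14.0
eef_pos: [0.4534, 0.2289, 0.1289]
orientation: [[-0.975, 0.222, 0.002], [0.222, 0.975, 0.0], [-0.002, 0.001, -1.0]]
wrist_force: [0.0, -0.4, -1.3]
finger_gap: 0.678
finger_force: 0.0
now [0.4534 0.2289 0.1289] t 14.0 gap 0.678 ff 0.0 q6 -63.8 F [ 0.  -0.4 -1.3]
shift cm [ -9.99 -48.13   1.86] rot [ 0.001  0.002 -0.318] dist mm 492
```

View pics/seat.png

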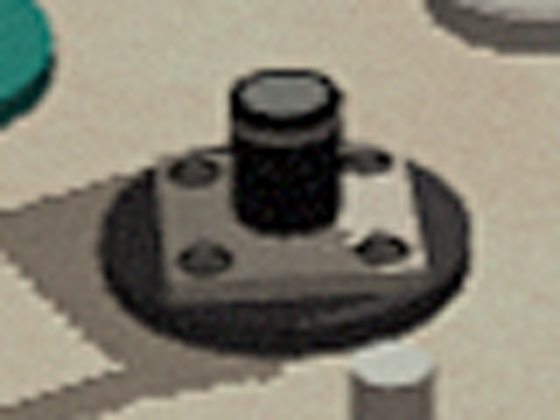

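```bash
python3 -m inch '[-1,-5,0,0,0,0,5.8, -2,-10,0,0,0,-0.06,5.8,-3.2,-15.5,0,0,0,-0.12,5.8,-4.2,-21,0,0,0,-0.18,5.8,-5,-25,0,0,0,-0.22,5.8]'; python3 -m inch '[0,0,0,0,0,0,5.8,0,0,0,0,0,0,5.8]'; python3 go.py .4440 -.2625 .11 95.4
```

```text
t: 14.68
eef_pos: [0.4445, -0.0277, 0.1265]
orientation: [[-1.0, 0.004, -0.003], [0.004, 1.0, 0.001], [0.003, 0.001, -1.0]]
wrist_force: [0.3, -0.2, 0.9]
finger_gap: 0.678
finger_force: 0.0
t: 14.92
eef_pos: [0.4451, -0.0254, 0.1271]
orientation: [[-1.0, 0.005, -0.003], [0.005, 1.0, 0.001], [0.003, 0.001, -1.0]]
wrist_force: [-0.4, 0.4, -0.5]
finger_gap: 0.68
finger_force: 0.0
now [ 0.4451 -0.0254  0.1271] t 14.93 gap 0.68 ff 0.0 q6 -108.3 F [-0.4  0.4 -0.5]
shift cm [-1.000e-02 -2.371e+01  1.680e+00] rot [ 0.001 -0.003 -0.099] dist mm 238
```

```bash
python3 -m inch '[0,-6,0,0,0,-0.03,5.8, 0,-12,0.5,0,0,-0.06,5.8,0,-18,1,0,0,-0.099,5.8,0,-23.7,1.7,0,0,-0.099,5.8,0,-23.7,1.7,0,0,-0.099,5.8]'; python3 -m inch '[0,0,0,0,0,0,5.8,0,0,0,0,0,0,5.8]'; python3 go.py .4440 -.2625 .026 95.4
```

```text
t: 15.55
eef_pos: [0.4452, -0.2648, 0.1103]
orientation: [[-0.996, -0.092, -0.001], [-0.092, 0.996, 0.001], [0.001, 0.001, -1.0]]
wrist_force: [-0.8, 0.1, -0.3]
finger_gap: 0.678
finger_force: 0.0
t: 15.8
eef_pos: [0.4455, -0.2609, 0.1111]
orientation: [[-0.995, -0.097, -0.0], [-0.097, 0.995, 0.001], [0.0, 0.001, -1.0]]
wrist_force: [-0.6, -0.2, -0.4]
finger_gap: 0.678
finger_force: 0.0
now [ 0.4455 -0.2609  0.1111] t 15.8 gap 0.678 ff 0.0 q6 -139.2 F [-0.6 -0.2 -0.4]
shift cm [ 0.16 -0.15  8.51] rot [ 0.001 -0.     0.003] dist mm 85
```

```bash
python3 -m inch '[0.1,-0.15,3,0,0,0,5.8, 0.1,-0.15,6,0,0,0,5.8, 0.1,-0.15,8.5,0,0,0,5.8, 0.1,-0.15,8.5,0,0,0,5.8]'; python3 go.py .444 -.2625 .026 95.4
python3 -m inch '[0,0,0,0,0,0,3, 0,0,0,0,0,0,3, 0,0,0,0,0,0,3,0,0,0,0,0,0,3]' 40; python3 -m inch '[0,0,-3,0,0,0,3, 0,0,-8,0,0,0,3, 0,0,-9,0,0,0,3,0,0,-9,0,0,0,3]';python3 go.py .4643 .016 .115 89.2
```

```text
t: 16.3
eef_pos: [0.4433, -0.262, 0.0248]
orientation: [[-0.995, -0.097, -0.003], [-0.097, 0.995, 0.003], [0.003, 0.003, -1.0]]
wrist_force: [-0.1, 0.1, -0.1]
finger_gap: 0.682
finger_force: 0.0
now [ 0.4433 -0.262   0.0248] t 16.3 gap 0.682 ff 0.0 q6 -139.4 F [-0.1  0.1 -0.1]
shift cm [-0.06 -0.06 -0.12] rot [ 0.003 -0.003  0.003] dist mm 1
t: 16.8
eef_pos: [0.4455, -0.265, 0.028]
orientation: [[-0.995, -0.095, 0.002], [-0.095, 0.995, -0.001], [-0.002, -0.001, -1.0]]
wrist_force: [0.3, 3.5, 8.1]
finger_gap: 0.392
finger_force: 40.1
t: 17.3
eef_pos: [0.4446, -0.265, 0.117]
orientation: [[-0.995, -0.095, 0.001], [-0.095, 0.995, -0.001], [-0.001, -0.001, -1.0]]
wrist_force: [-0.4, 0.2, -2.3]
finger_gap: 0.39
finger_force: 40.4
now [ 0.4446 -0.265   0.117 ] t 17.3 gap 0.39 ff 40.4 q6 -139.4 F [-0.4  0.2 -2.3]
shift cm [-4.63 27.79  0.16] rot [-0.001  0.001  0.109] dist mm 282
```

```bash
python3 -m inch '[-1,6,0,0,0,0.03,3, -2,12,0,0,0,0.06,3,-3,18,0,0,0,0.09,3,-4,24,0,0,0,0.109,3,-4.6,27.8,0,0,0,0.109,3]'; python3 -m inch '[0,0,0,0,0,0,3,0,0,0,0,0,0,3]'; python3 go.py .4643 .016 .0285 89.2
python3 - <<'E'
from m import *
wood((.435,-.264),.01,"rest_rd")
E
```

```text
t: 17.92
eef_pos: [0.4618, 0.0193, 0.1144]
orientation: [[-1.0, 0.013, -0.004], [0.013, 1.0, 0.001], [0.004, 0.001, -1.0]]
wrist_force: [0.3, 0.2, -1.8]
finger_gap: 0.393
finger_force: 40.6
t: 18.18
eef_pos: [0.4628, 0.0163, 0.1151]
orientation: [[-1.0, 0.013, -0.002], [0.013, 1.0, 0.0], [0.002, 0.0, -1.0]]
wrist_force: [-0.1, -0.2, -2.4]
finger_gap: 0.39
finger_force: 40.6
now [0.4628 0.0163 0.1151] t 18.18 gap 0.39 ff 40.6 q6 -101.9 F [-0.1 -0.2 -2.4]
shift cm [-0.17 -0.03  8.66] rot [ 0.    -0.002  0.001] dist mm 87
top rest_rd rect ((0.4375145435333252, -0.2613365054130554), (0.1070408970117569, 0.10741202533245087), 43.07079315185547) circ (array([ 0.437 , -0.2618]), np.float64(0.05314083203560272)) ext [ 0.3833 -0.3166] [ 0.4903 -0.2073]
side rest_rd rect ((0.4375718832015991, -0.2616642415523529), (0.11313161998987198, 0.1086881160736084), 68.70903015136719) circ (array([ 0.4375, -0.2613]), np.float64(0.05524167667536953)) ext [ 0.382  -0.3172] [ 0.493 -0.205]
```

```bash
python3 -m inch '[-0.15,0,3,0,0,0,3, -0.15,0,6.5,0,0,0,3, -0.15,0,8.3,0,0,0,3, -0.15,0,8.6,0,0,0,3,-0.15,0,8.6,0,0,0,3]'; python3 go.py .4643 .016 .0265 89.2
```

```text
t: 18.9
eef_pos: [0.4656, 0.0157, 0.0307]
orientation: [[-1.0, 0.015, 0.0], [0.015, 1.0, -0.0], [-0.0, -0.0, -1.0]]
wrist_force: [0.4, -0.3, -2.0]
finger_gap: 0.392
finger_force: 40.6
now [0.4656 0.0157 0.0307] t 18.9 gap 0.392 ff 40.6 q6 -101.9 F [ 0.4 -0.3 -2. ]
shift cm [0.13 0.03 0.42] rot [-0.     0.    -0.001] dist mm 4
```

```bash
python3 -m inch '[0.03,0,0.15,0,0,0,3, 0.06,0,0.3,0,0,0,3, 0.06,0,0.4,0,0,0,3, 0.06,0,0.4,0,0,0,3]'; python3 go.py .4643 .016 .0265 89.2
```

```text
t: 19.4
eef_pos: [0.4653, 0.0163, 0.028]
orientation: [[-1.0, 0.013, 0.001], [0.013, 1.0, -0.001], [-0.001, -0.001, -1.0]]
wrist_force: [-5.7, 0.4, 12.0]
finger_gap: 0.393
finger_force: 42.0
now [0.4653 0.0163 0.028 ] t 19.4 gap 0.393 ff 42.0 q6 -101.9 F [-5.7  0.4 12. ]
shift cm [ 0.1  -0.03  0.15] rot [-0.001  0.001  0.001] dist mm 2
```

Contact. Release, lift and move toward the round flange on the mat.

```bash
python3 -m inch '[0,0,-0.1,0,0,0,3, 0,0,-0.1,0,0,0,5.8,0,0,-0.1,0,0,0,5.8,0,0,-4,0,0,0,5.8,0,0,-9,0,0,0,5.8]'; python3 go.py .624 -.138 .11 89.2;  python3 -m inch '[-4,-4,0,0,0,0,5.8, -8,-8,0,0,0,0,5.8,-12,-12,0,0,0,0,5.8,-16,-15.5,0,0,0,0,5.8,-16,-15.5,0,0,0,0,5.8]'
cat >> m.py <<'E'
def tops():
    for n in("top","side"):
        p=eyes.read_camera(n); c=cloud(p); hsv=cv2.cvtColor(p["pixels"],cv2.COLOR_RGB2HSV)
        for k,xy,top in(("stud",(.453,.228),.062),("square",(.465,.016),.06),("roundrest",(.4373,-.2615),.06),("mat",(.624,-.138),.054)):
            m=(np.hypot(c[...,0]-xy[0],c[...,1]-xy[1])<.04)&(abs(c[...,2]-top)<.006)
            if m.sum()<20: print(n,k,"none");continue
            q=c[m]; 
            m=(np.hypot(c[...,0]-xy[0],c[...,1]-xy[1])<.065)&(abs(c[...,2]-top+.042)<.005)&(hsv[...,1]<90)&(hsv[...,2]>60)
            m=cv2.morphologyEx(m.astype(np.uint8),cv2.MORPH_OPEN,np.ones((3,3)))>0
            v,u=np.nonzero(m); w=np.array([atz(p,a,top-.042)[:2] for a in zip(u,v)],np.float32)
            print(n,k,len(q),q.mean(0),"zmax",np.percentile(q[:,2],60),"plate",[np.round(x,4) for x in cv2.minAreaRect(w)] if len(w) else 0)
E
python3 -c "
from m import *
tops()
print(eyes.read_camera('top')['shot'])"; python3 go.py .624 -.138 .11 89.2
```

```text
t: 20.02
eef_pos: [0.4633, 0.0167, 0.1162]
orientation: [[-1.0, 0.014, -0.003], [0.014, 1.0, 0.001], [0.003, 0.001, -1.0]]
wrist_force: [1.0, -0.5, 0.5]
finger_gap: 0.677
finger_force: 0.0
now [0.4633 0.0167 0.1162] t 20.02 gap 0.677 ff 0.0 q6 -101.9 F [ 1.  -0.5  0.5]
shift cm [-16.28 -15.24   0.56] rot [ 0.001 -0.003  0.   ] dist mm 223
t: 20.65
eef_pos: [0.6242, -0.1437, 0.1155]
orientation: [[-1.0, 0.017, 0.0], [0.017, 1.0, -0.001], [-0.0, -0.001, -1.0]]
wrist_force: [-0.9, -0.1, -0.6]
finger_gap: 0.677
finger_force: 0.0
top stud 139 [0.4527 0.2247 0.0616] zmax 0.06257902392387212 plate [array([0.4523, 0.2258]), array([0.0798, 0.0808]), np.float64(79.173)]
top square 141 [0.4629 0.0145 0.0598] zmax 0.060596270553660236 plate [array([0.4628, 0.0146]), array([0.0788, 0.079 ]), np.float64(88.4779)]
top roundrest none
top mat none
side stud 137 [0.454  0.224  0.0607] zmax 0.06158918218989999 plate [array([0.4529, 0.218 ]), array([0.0753, 0.0797]), np.float64(76.7491)]
side square 194 [0.4646 0.0134 0.0587] zmax 0.05930904381021518 plate [array([0.4645, 0.0133]), array([0.0848, 0.0814]), np.float64(89.2411)]
side roundrest none
side mat 239 [ 0.6233 -0.1409  0.0525] zmax 0.05305608536489255 plate [array([ 0.6195, -0.1451]), array([0.0589, 0.0638]), np.float64(54.4854)]
21
now [ 0.6216 -0.1401  0.1157] t 20.8 gap 0.684 ff 0.0 q6 -112.6 F [-0.   0.4 -0.6]
shift cm [-0.24  0.21  0.57] rot [ 0.001 -0.002  0.   ] dist mm 6
```

```bash
python3 -m inch '[-0.15,0.05,3,0,0,0,5.8, -0.15,0.05,6.5,0,0,0,5.8, -0.15,0.05,9.5,0,0,0,5.8, -0.15,0.05,9.5,0,0,0,5.8]'; python3 go.py .6235 -.1395 .0205 89.2
python3 -m inch '[0,0,0,0,0,0,3, 0,0,0,0,0,0,3, 0,0,0,0,0,0,3,0,0,0,0,0,0,3]' 40; python3 -m inch '[0,0,-3,0,0,0,3, 0,0,-8,0,0,0,3, 0,0,-9,0,0,0,3,0,0,-9,0,0,0,3]';python3 go.py .4373 -.2615 .115 89.2
python3 -c "
from m import *
wood((.465,.016),.01,'sq')"
```

```text
t: 21.3
eef_pos: [0.621, -0.1381, 0.019]
orientation: [[-1.0, 0.013, -0.005], [0.013, 1.0, 0.002], [0.006, 0.002, -1.0]]
wrist_force: [0.5, -0.1, 0.6]
finger_gap: 0.677
finger_force: 0.0
now [ 0.621  -0.1381  0.019 ] t 21.3 gap 0.677 ff 0.0 q6 -112.5 F [ 0.5 -0.1  0.6]
shift cm [-0.25 -0.14 -0.15] rot [ 0.002 -0.006  0.001] dist mm 3
t: 21.8
eef_pos: [0.6253, -0.1405, 0.0237]
orientation: [[-1.0, 0.014, 0.003], [0.014, 1.0, -0.001], [-0.003, -0.001, -1.0]]
wrist_force: [-2.6, 2.3, 7.5]
finger_gap: 0.392
finger_force: 40.4
t: 22.3
eef_pos: [0.6244, -0.1405, 0.1122]
orientation: [[-1.0, 0.014, 0.002], [0.014, 1.0, -0.001], [-0.002, -0.001, -1.0]]
wrist_force: [0.0, 1.0, -1.7]
finger_gap: 0.391
finger_force: 40.1
now [ 0.6244 -0.1405  0.1122] t 22.3 gap 0.391 ff 40.1 q6 -112.5 F [ 0.   1.  -1.7]
shift cm [ 18.54 -12.36  -0.3 ] rot [-0.001  0.002  0.   ] dist mm 223
top sq rect ((0.46384376287460327, 0.016384337097406387), (0.10670339316129684, 0.1069755032658577), 88.96651458740234) circ (array([0.4669, 0.0171]), np.float64(0.05185405149274525)) ext [ 0.4105 -0.0379] [0.5182 0.0695]
side sq rect ((0.4641527831554413, 0.014793891459703445), (0.11459694057703018, 0.10943940281867981), 89.05879211425781) circ (array([0.4645, 0.0183]), np.float64(0.058357853653740306)) ext [ 0.4093 -0.0424] [0.5192 0.0727]
```

```bash
python3 -m inch '[4.5,-3,0,0,0,0,3, 9,-6,0,0,0,0,3,13.5,-9,0,0,0,0,3,18.5,-12.2,0,0,0,0,3,18.5,-12.2,0,0,0,0,3]'; python3 -m inch '[0,0,0,0,0,0,3,0,0,0,0,0,0,3]'; python3 go.py .4375 -.2600 .0295 89.2
```

```text
t: 23.02
eef_pos: [0.4334, -0.2605, 0.1094]
orientation: [[-1.0, 0.019, -0.004], [0.019, 1.0, 0.003], [0.004, 0.002, -1.0]]
wrist_force: [-0.1, 0.7, -1.2]
finger_gap: 0.392
finger_force: 40.1
t: 23.28
eef_pos: [0.4379, -0.2588, 0.1108]
orientation: [[-1.0, 0.012, -0.0], [0.012, 1.0, 0.001], [0.0, 0.001, -1.0]]
wrist_force: [0.8, -0.3, -2.0]
finger_gap: 0.394
finger_force: 40.1
now [ 0.4379 -0.2588  0.1108] t 23.27 gap 0.394 ff 40.1 q6 -133.3 F [ 0.8 -0.3 -2. ]
shift cm [ 0.04 -0.12  8.13] rot [ 0.001 -0.     0.002] dist mm 81
```

```bash
python3 -m inch '[0,-0.1,3,0,0,0,3, 0.05,-0.1,6,0,0,0,3, 0.05,-0.1,7.8,0,0,0,3, 0.05,-0.1,8.1,0,0,0,3,0.05,-0.1,8.1,0,0,0,3]'; python3 go.py .4375 -.2600 .0275 89.2
```

```text
t: 23.9
eef_pos: [0.4375, -0.2602, 0.0305]
orientation: [[-1.0, 0.012, -0.0], [0.012, 1.0, -0.0], [0.0, -0.0, -1.0]]
wrist_force: [-0.7, 0.0, -1.6]
finger_gap: 0.394
finger_force: 42.3
now [ 0.4375 -0.2602  0.0305] t 23.9 gap 0.394 ff 42.3 q6 -133.4 F [-0.7  0.  -1.6]
shift cm [0.   0.02 0.3 ] rot [-0.    -0.     0.002] dist mm 3
```

```bash
python3 -m inch '[0,0,0.15,0,0,0,3, 0,0,0.25,0,0,0,3, 0,0,0.25,0,0,0,3]'; python3 -m inch '[0,0,0.03,0,0,0,3,0,0,0.03,0,0,0,5.8, 0,0,0.03,0,0,0,5.8,0,0,-4,0,0,0,5.8,0,0,-9,0,0,0,5.8]';python3 -m inch '[0,6,0,0,0,0,5.8, 0,11,0,0,0,0,5.8, 0,11,0,0,0,0,5.8,0,11,0,0,0,0,5.8]'
python3 -c "
from m import *
tops(); wood((.4373,-.2615),.01,'rd')
s=eyes.read_camera('side'); save(s,'s3.png')"; python3 go.py .464 .0145 .11 89.2
```

```text
t: 24.28
eef_pos: [0.4381, -0.2614, 0.0296]
orientation: [[-1.0, 0.014, 0.002], [0.014, 1.0, -0.001], [-0.002, -0.001, -1.0]]
wrist_force: [-0.1, 2.5, 8.8]
finger_gap: 0.389
finger_force: 43.4
t: 24.9
eef_pos: [0.4358, -0.2599, 0.1177]
orientation: [[-1.0, 0.014, -0.002], [0.014, 1.0, 0.002], [0.002, 0.002, -1.0]]
wrist_force: [1.0, -1.4, -0.0]
finger_gap: 0.68
finger_force: 0.0
t: 25.4
eef_pos: [0.4386, -0.1511, 0.1181]
orientation: [[-1.0, 0.013, 0.0], [0.013, 1.0, -0.001], [-0.0, -0.001, -1.0]]
wrist_force: [-0.1, -1.3, -0.2]
finger_gap: 0.683
finger_force: 0.0
top stud 140 [0.4527 0.225  0.061 ] zmax 0.06168949632552545 plate [array([0.4536, 0.2252]), array([0.0788, 0.079 ]), np.float64(74.8794)]
top square 135 [0.4635 0.0143 0.0595] zmax 0.06003378274063498 plate [array([0.4627, 0.0145]), array([0.0785, 0.0791]), np.float64(88.9524)]
top roundrest none
top mat none
side stud 137 [0.4544 0.2246 0.0605] zmax 0.06123868332216313 plate [array([0.4538, 0.2183]), array([0.0725, 0.0798]), np.float64(78.873)]
side square 184 [0.4636 0.0137 0.0588] zmax 0.059365139795948416 plate [array([0.464 , 0.0134]), array([0.0841, 0.0815]), np.float64(88.1476)]
side roundrest 361 [ 0.4376 -0.2639  0.0584] zmax 0.0590094723510155 plate [array([ 0.4349, -0.2678]), array([0.0584, 0.0649]), np.float64(56.4562)]
side mat none
top rd rect ((0.4051312804222107, -0.23746319115161896), (0.06571410596370697, 0.029555678367614746), 56.921714782714844) circ (array([ 0.4056, -0.2402]), np.float64(0.022674432950605033)) ext [ 0.3834 -0.2714] [ 0.425  -0.2096]
side rd rect ((0.436106413602829, -0.2632529139518738), (0.10895385593175888, 0.10905328392982483), 58.69073486328125) circ (array([ 0.4374, -0.2623]), np.float64(0.04818281240887405)) ext [ 0.382  -0.3177] [ 0.493 -0.205]
now [ 0.4383 -0.1516  0.1178] t 25.65 gap 0.683 ff 0.0 q6 -122.9 F [0.7 0.6 0.8]
shift cm [-2.31 16.65  0.78] rot [ 0.    -0.    -0.001] dist mm 168
```

View pics/s3.png

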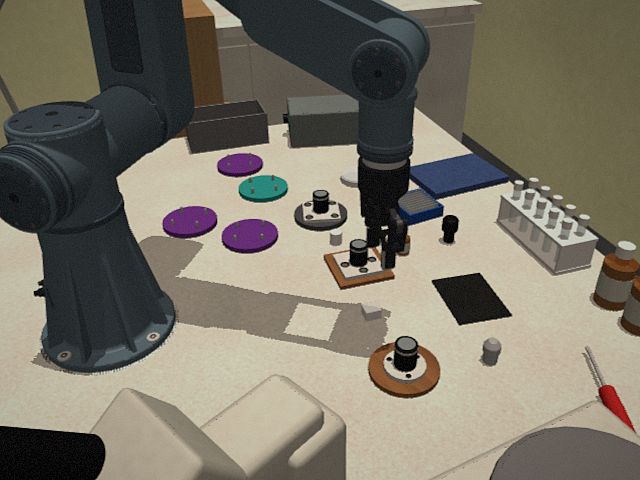

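```bash
python3 -m inch '[5,0,-5,0,0,0,5.8, 8,0,-10,0,0,0,5.8, 10,4,-10,0,0,0,5.8,10,6,-10,0,0,0,5.8,10,6,-10,0,0,0,5.8]'
python3 -c "
from m import *
tops(); wood((.4373,-.2615),.01,'rd'); wood((.464,.016),.01,'sq')
t=eyes.read_camera('top'); save(t,'t3.png',(310,170,490,270),4)"; python3 go.py .464 .0145 .11 89.2
```

```text
t: 26.28
eef_pos: [0.3391, -0.0891, 0.2182]
orientation: [[-1.0, 0.013, 0.001], [0.013, 1.0, -0.001], [-0.001, -0.001, -1.0]]
wrist_force: [-0.3, -0.1, -0.1]
finger_gap: 0.678
finger_force: 0.0
top stud 142 [0.4529 0.2254 0.0613] zmax 0.062037547592996935 plate [array([0.453 , 0.2251]), array([0.0818, 0.0789]), np.float64(78.1351)]
top square 145 [0.4633 0.0143 0.0597] zmax 0.060605495127226836 plate [array([0.4641, 0.0145]), array([0.0786, 0.0819]), np.float64(88.7343)]
top roundrest 148 [ 0.4362 -0.2633  0.06  ] zmax 0.06069713849596634 plate [array([ 0.4357, -0.2593]), array([0.0595, 0.0408]), np.float64(9.5284)]
top mat none
side stud 68 [0.4611 0.2216 0.0609] zmax 0.06150348224201574 plate [array([0.4524, 0.2161]), array([0.0705, 0.0798]), np.float64(77.0174)]
side square 189 [0.4647 0.0135 0.0588] zmax 0.059405261649083 plate [array([0.4635, 0.0136]), array([0.0843, 0.082 ]), np.float64(89.2728)]
side roundrest 359 [ 0.4378 -0.264   0.0586] zmax 0.059084975394939176 plate [array([ 0.4349, -0.2675]), array([0.056 , 0.0648]), np.float64(54.1706)]
side mat none
top rd rect ((0.455
[... 333 characters left out ...]
 (array([ 0.4369, -0.2622]), np.float64(0.04835395388038256)) ext [ 0.3813 -0.3177] [ 0.493  -0.2051]
top sq rect ((0.46384426951408386, 0.016409557312726974), (0.10665293782949448, 0.1069755032658577), 88.96651458740234) circ (array([0.4648, 0.0161]), np.float64(0.0603280444551831)) ext [ 0.4105 -0.0377] [0.5182 0.0695]
side sq rect ((0.4640265107154846, 0.015651173889636993), (0.11345361918210983, 0.1095656231045723), 89.49713897705078) circ (array([0.4636, 0.0176]), np.float64(0.057504982955733745)) ext [ 0.4093 -0.0412] [0.5192 0.0727]
now [ 0.3391 -0.0898  0.2177] t 26.62 gap 0.678 ff 0.0 q6 -123.6 F [-0.2  0.2  0.8]
shift cm [-12.34  10.61  10.76] rot [ 0.    -0.001 -0.001] dist mm 195
```

View pics/t3.png

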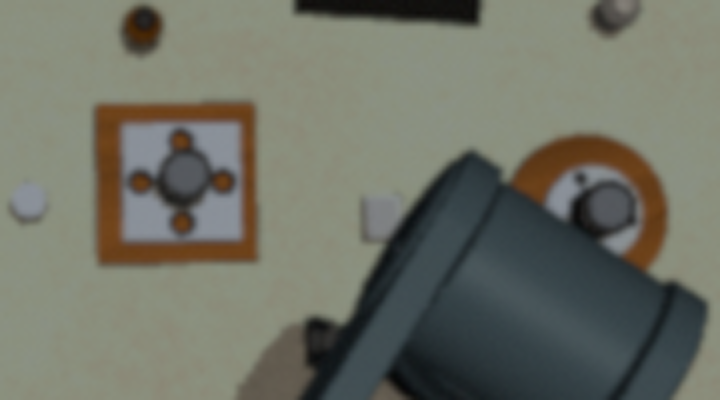

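```bash
python3 -m inch '[-4.5,3.5,0,0,0,0,5.8, -8.5,7,2,0,0,0,5.8, -12.5,10.8,4,0,0,0,5.8,-12.5,10.8,7,0,0,0,5.8,-12.5,10.8,10.7,0,0,0,5.8]';python3 -m inch '[0,0,0,0,0,0,5.8,0,0,0,0,0,0,5.8]'; python3 go.py .464 .0163 .028 89.2
```

```text
t: 27.25
eef_pos: [0.4665, 0.0173, 0.1099]
orientation: [[-1.0, 0.012, 0.0], [0.012, 1.0, -0.0], [-0.0, -0.0, -1.0]]
wrist_force: [-0.2, -0.2, -0.3]
finger_gap: 0.679
finger_force: 0.0
t: 27.5
eef_pos: [0.4664, 0.0165, 0.1119]
orientation: [[-1.0, 0.014, 0.001], [0.014, 1.0, -0.0], [-0.001, -0.0, -1.0]]
wrist_force: [0.6, 0.1, -0.2]
finger_gap: 0.676
finger_force: 0.0
now [0.4664 0.0165 0.1119] t 27.5 gap 0.676 ff 0.0 q6 -101.8 F [ 0.6  0.1 -0.2]
shift cm [ 0.25 -0.02  8.39] rot [-0.     0.001 -0.   ] dist mm 84
```

```bash
python3 -m inch '[0.2,0,3,0,0,0,5.8, 0.2,0,6,0,0,0,5.8, 0.2,0,8.3,0,0,0,5.8, 0.2,0,8.3,0,0,0,3,0.2,0,8.3,0,0,0,3]' 25;python3 -m inch '[0,0,0,0,0,0,3,0,0,0,0,0,0,3,0,0,-0.5,0,0,0,3,0,0,-0.5,0,0,0,3]' 40; python3 -m inch '[0,0.3,0,0,0,0,3,0,0.3,0,0,0,0,3,0,0.3,0.3,0,0,0,3,0,0.3,0.45,0,0,0,3,0,0.3,0.45,0,0,0,3]';python3 go.py .464 .0193 .028 89.2
```

```text
t: 28.12
eef_pos: [0.4651, 0.0165, 0.0296]
orientation: [[-1.0, 0.014, 0.003], [0.014, 1.0, -0.001], [-0.003, -0.001, -1.0]]
wrist_force: [1.2, 0.4, -2.2]
finger_gap: 0.397
finger_force: 25.0
t: 28.62
eef_pos: [0.4638, 0.017, 0.0333]
orientation: [[-1.0, 0.014, 0.001], [0.014, 1.0, -0.0], [-0.001, -0.0, -1.0]]
wrist_force: [-0.8, 0.3, -2.5]
finger_gap: 0.392
finger_force: 40.0
t: 29.25
eef_pos: [0.4637, 0.02, 0.0291]
orientation: [[-1.0, 0.014, -0.001], [0.014, 1.0, 0.0], [0.001, 0.0, -1.0]]
wrist_force: [-4.2, 1.4, 10.7]
finger_gap: 0.392
finger_force: 41.3
now [0.4637 0.02   0.0291] t 29.25 gap 0.392 ff 41.3 q6 -101.4 F [-4.2  1.4 10.7]
shift cm [-0.03 -0.07  0.11] rot [ 0.    -0.001  0.   ] dist mm 1
```

Contact made; release, lift, and go to the round one.

```bash
python3 -m inch '[0,0,-0.05,0,0,0,5.8,0,0,-0.05,0,0,0,5.8,0,0,-4,0,0,0,5.8,0,0,-9,0,0,0,5.8,0,0,-9,0,0,0,5.8]'; python3 -m inch '[0.5,-6,0,0,0,0,5.8,1,-12,0,0,0,0,5.8,1.5,-18,0,0,0,0,5.8,2.3,-24,0,0,0,0,5.8,2.3,-27.8,0,0,0,0,5.8]';python3 -m inch '[0,0,0,0,0,0,5.8,0,0,0,0,0,0,5.8]'; python3 go.py .4375 -.2608 .0285 89.2
```

```text
t: 29.88
eef_pos: [0.467, 0.0193, 0.1223]
orientation: [[-1.0, 0.014, 0.008], [0.014, 1.0, -0.002], [-0.008, -0.002, -1.0]]
wrist_force: [0.8, 0.7, -1.0]
finger_gap: 0.678
finger_force: 0.0
t: 30.5
eef_pos: [0.4355, -0.26, 0.1172]
orientation: [[-1.0, 0.016, -0.001], [0.016, 1.0, 0.001], [0.001, 0.001, -1.0]]
wrist_force: [0.9, 0.7, 0.1]
finger_gap: 0.678
finger_force: 0.0
t: 30.75
eef_pos: [0.4362, -0.2566, 0.1172]
orientation: [[-1.0, 0.014, -0.002], [0.014, 1.0, 0.002], [0.002, 0.002, -1.0]]
wrist_force: [-1.0, 0.6, -0.3]
finger_gap: 0.682
finger_force: 0.0
now [ 0.4362 -0.2566  0.1172] t 30.75 gap 0.682 ff 0.0 q6 -133.1 F [-1.   0.6 -0.3]
shift cm [-0.15 -0.43  8.87] rot [ 0.002 -0.002 -0.   ] dist mm 89
```

```bash
python3 -m inch '[-0.1,-0.43,3,0,0,0,5.8, -0.1,-0.43,6,0,0,0,5.8, -0.1,-0.43,8.8,0,0,0,5.8, -0.1,-0.43,8.8,0,0,0,3,-0.1,-0.43,8.8,0,0,0,3]' 25;python3 -m inch '[0,0,0,0,0,0,3,0,0,0,0,0,0,3,0,0,-0.5,0,0,0,3,0,0,-0.5,0,0,0,3]' 40; python3 -m inch '[0,0.3,0,0,0,0,3,0,0.3,0,0,0,0,3,0,0.3,0.3,0,0,0,3,0,0.3,0.45,0,0,0,3,0,0.3,0.45,0,0,0,3]';python3 go.py .4375 -.258 .028 89.2
```

```text
t: 31.38
eef_pos: [0.4382, -0.2614, 0.031]
orientation: [[-1.0, 0.013, 0.0], [0.013, 1.0, -0.0], [-0.0, -0.0, -1.0]]
wrist_force: [-0.2, -0.6, -0.3]
finger_gap: 0.401
finger_force: 25.0
t: 31.88
eef_pos: [0.4382, -0.2625, 0.0362]
orientation: [[-1.0, 0.014, 0.001], [0.014, 1.0, -0.001], [-0.001, -0.001, -1.0]]
wrist_force: [-0.0, 0.3, -1.2]
finger_gap: 0.388
finger_force: 39.9
t: 32.5
eef_pos: [0.4376, -0.2589, 0.0306]
orientation: [[-1.0, 0.014, -0.0], [0.014, 1.0, 0.0], [0.0, 0.0, -1.0]]
wrist_force: [-0.1, -1.0, -1.1]
finger_gap: 0.386
finger_force: 39.9
now [ 0.4376 -0.2589  0.0306] t 32.5 gap 0.386 ff 39.9 q6 -133.2 F [-0.1 -1.  -1.1]
shift cm [0.02 0.09 0.26] rot [ 0. -0.  0.] dist mm 3
```

```bash
python3 -m inch '[0,0,0.1,0,0,0,3,0,0,0.15,0,0,0,3,0,0,0.15,0,0,0,3]'; python3 -m inch '[0,0,0,0,0,0,5.8,0,0,0,0,0,0,5.8,0,0,-4,0,0,0,5.8,0,0,-9,0,0,0,5.8,0,0,-9,0,0,0,5.8]'; python3 -m inch '[0,5,-3,0,0,0,5.8,0,10,-6,0,0,0,5.8,0,15.5,-6,0,0,0,5.8,4,20,-6,0,0,0,5.8,8,23,-6,0,0,0,5.8]'; python3 -m inch '[0,5,-3,0,0,0,5.8,0,10,-6,0,0,0,5.8,0,15.5,-6,0,0,0,5.8,4,20,-6,0,0,0,5.8,4,25,-6,0,0,0,5.8]'
python3 -c "
from m import *
tops(); wood((.4373,-.2615),.01,'rd'); wood((.464,.016),.01,'sq')
t=eyes.read_camera('top'); save(t,'t4.png',(310,120,490,255),4)"
```

```text
t: 32.88
eef_pos: [0.438, -0.2592, 0.0297]
orientation: [[-1.0, 0.014, 0.0], [0.014, 1.0, -0.0], [-0.0, -0.0, -1.0]]
wrist_force: [-0.6, 0.8, 1.3]
finger_gap: 0.388
finger_force: 40.2
t: 33.5
eef_pos: [0.4404, -0.2614, 0.1238]
orientation: [[-1.0, 0.014, 0.006], [0.014, 1.0, -0.006], [-0.006, -0.006, -1.0]]
wrist_force: [-0.2, -0.3, -0.4]
finger_gap: 0.678
finger_force: 0.0
t: 34.12
eef_pos: [0.3593, -0.0259, 0.1783]
orientation: [[-1.0, 0.012, -0.002], [0.012, 1.0, 0.001], [0.002, 0.001, -1.0]]
wrist_force: [0.0, 0.4, 0.8]
finger_gap: 0.683
finger_force: 0.0
t: 34.75
eef_pos: [0.3223, 0.2239, 0.2388]
orientation: [[-1.0, 0.013, -0.0], [0.013, 1.0, -0.0], [0.0, -0.0, -1.0]]
wrist_force: [1.4, -1.2, 0.1]
finger_gap: 0.684
finger_force: 0.0
top stud 144 [0.4528 0.2254 0.0615] zmax 0.06233968825976581 plate [array([0.4554, 0.2282]), array([0.0591, 0.0909]), np.float64(5.5704)]
top square 144 [0.4627 0.0178 0.0594] zmax 0.06010941979353186 plate [array([0.4631, 0.0186]), array([0.076 , 0.0792]), np.float64(88.4956)]
top roundrest 140 [ 0.4383 -0.2612  0.0598] zmax 0.0601640644200919 plat
[... 727 characters left out ...]
3833 -0.3165] [ 0.4904 -0.2074]
side rd rect ((0.43585851788520813, -0.2632952332496643), (0.10928389430046082, 0.1094328835606575), 58.69073486328125) circ (array([ 0.4373, -0.2624]), np.float64(0.048030200852620684)) ext [ 0.382  -0.3177] [ 0.493  -0.2046]
top sq rect ((0.4638441801071167, 0.016405265778303146), (0.10664434731006622, 0.1069755032658577), 88.96651458740234) circ (array([0.4649, 0.0161]), np.float64(0.06031317214709297)) ext [ 0.4105 -0.0377] [0.5182 0.0694]
side sq rect ((0.4640952944755554, 0.0149708092212677), (0.11481308192014694, 0.1094161793589592), 89.49713897705078) circ (array([0.4645, 0.0168]), np.float64(0.056551943429383376)) ext [ 0.4095 -0.0424] [0.5192 0.0727]
```

View pics/t4.png

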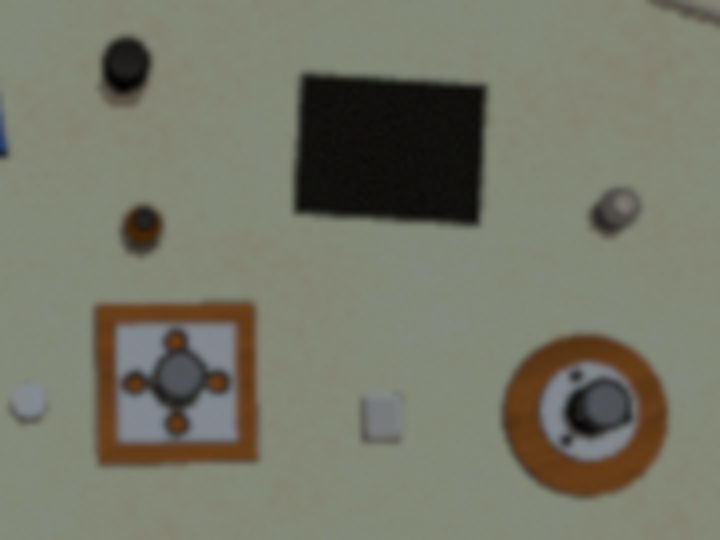

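The picture shows both rest flanges centred, with the square one at (177,383) and the round one at (588,410). The mat is empty and the bystanders are standing. On the stud plate the tube top measures about 62 mm, which is the fully seated height.

```bash
python3 -c "
from plant import robot
print(robot.job_done())"
```

```text
the job is handed in; nothing more can be done
None
```

The job is handed in, judge's result not shown: the corner-hole flange is fully seated on the steel plate's studs, the cross-hole flange is on the square rest and the round flange on the round rest (both flat and centred to about 2 mm by camera), and the eyepiece, oil bottle and objective are still standing, at about 35 s of the 131 s allowed.

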